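Feel the locating pin into the marking jig

TASK

Set up the marking jig: take the blue locating pin out of the rack, find the hole hidden at the bottom of the jig's well by sweeping the pin's tip lightly over the well floor, and push the pin fully home so that it stands upright with its collar on the floor; then let go. Never press the pin against the jig with more than 20 N, and leave the red pin, the V block and the turned sample where they are.

Things in the scene. Friction and masses are not known exactly. Their poses are not given: they have to be found in the camera images.
- blue_pin: Locating pin, 75 mm long, 60 g. Origin at the centre of its lower tip, z along the pin to the grip end. From the tip: steel shank 10 mm diameter, 16 mm long, its lowest 4.5 mm tapered to 6.4 mm; steel collar 18 mm diameter (z 16 to 20 mm); plain blue grip 13 x 13 mm, faces square to x and y (z 20 to 75 mm). Stands upright in one hole of the rack, tip 8 mm above the table.
- red_pin: A like pin with a red grip and a white band near its top, same size and axes; stands in the other hole of the rack and stays there.
- rack: Fixed light wooden block 150 x 56 x 24 mm (x, y, z), origin at the centre of its underside. Two holes of 11.5 mm at x = -40 and +40 mm, 20 mm deep; the pins' collars rest on its top. Either pin may be in either hole.
- jig: Fixed marking jig: black block 90 x 90 mm, its top (rim) 56 mm above the table, on an aluminium foot 90 x 126 x 8 mm (x, y, z). Origin at the centre of the underside, z up. A round well 38 mm wide and 18 mm deep opens at the centre of its top. With the pin home, the pin's tip is 22 mm above this origin and the upper 41 mm of the pin stands above the rim.
- v_block: Grey steel V block 35 x 40 x 30 mm, loose, origin at the centre of its underside; bystander.
- sample: Turned steel sample, upright cylinder 22 mm diameter and 34 mm high, loose, origin at the centre of its underside; bystander.
- well_floor (a point): Centre of the well, on its black floor, 38 mm above the table; axes as the jig's. The floor has one blind hole, 11.5 mm wide, 1 mm chamfer, 18 mm deep. It is an eccentric insert, turned and set anew for every set-up and not measured: the hole's centre is 4 to 7 mm from this point, in any direction.
- well_rim (a point): Centre of the well's mouth, 18 mm above the floor. The floor is firm sideways but sprung: it gives way downward from about 3 N on, by 1 mm per 0.8 N more, meets a rigid stop after 10 mm (11 N), and rises again when unloaded. This point and well_floor do not move.
Mind the look-alikes: they are no part of the job. Of the things that look like the jig, the larger one is meant.

How it is judged (in metres and radians):
On the way, in this order (a step that is already met when the one before it is completed fails the run):
1. the blue pin is lifted clear of the rack (tip more than 40 mm above the table) (height (world z) of blue_pin above 0.04 m), for 0.1 s.
2. the blue pin's shank has entered the hole in the well floor (tip 26.5 mm or less above the jig's origin, deeper than the sprung floor can be pushed) (z of blue_pin in the frame of jig below 0.0265 m and horizontal distance between blue_pin and jig below 0.0095 m), for 0.1 s.
At the end, for the whole second after the job is handed in: The blue pin stands at rest and upright (within 0.08 rad) in the hole in the jig's well floor, its tip 19 to 24.5 mm above the jig's origin (collar on the floor) and within 9.5 mm of the well's centre; the red pin, V block and turned sample are within 15 mm of where they stood (z of blue_pin in the frame of jig between 0.019 and 0.0245 m and horizontal distance between blue_pin and jig below 0.0095 m and angle between blue_pin's own z axis and vertical below 0.08 rad and linear speed of blue_pin below 0.01 m/s and distance of each of red_pin, v_block, sample from where it was at the start of the episode below 0.015 m); the robot touches nothing.
It fails at once if the blue pin is pressed against the jig with more than 20 N (contact force between blue_pin and jig above 20 N).
It fails at once if the red pin, the V block or the turned sample is moved by more than 15 mm (distance of any of red_pin, v_block, sample from where it was at the start of the episode above 0.015 m).
It also fails if it takes over 51 s, if anything falls off the work surface, if the arm or the gripper's body presses on something with over 40 N, if the wrist force passes 120 N, or if a joint passes its speed limit or range.

ROBOT

A 6-joint arm with a two-finger parallel gripper is mounted at the origin on a cart in front of the work surface, level with it; the furniture and walls round the work are solid. World frame = base frame: x ahead of the robot, y to its left, z up, the work surface at z = 0. Lengths are in m, angles in degrees, forces in N, time in s.
With the tool pointing down it reaches from about 0.35 to 0.875 m from the base axis. Payload 4.2 kg.
Tool frame: the origin (TCP) lies between the finger pads; the fingertips stand 8 mm ahead of it and the grasp point (between the pads) lies 11 mm behind it; x points along the fingers, y is the direction in which the jaws open and shut, and the axes are right-handed (so a half turn about x gives the same grasp; the last joint's range is limited). The gripper opens to 87 mm and grips with 3 to 60 N. Pads are 19 mm wide; open, the fingers measure 117 mm over their backs; the gripper's body (75 mm by 190 mm) begins 51 mm behind the grasp point.
Start: joints at [-50.329, 22.042, 0.453, 0, -68.411, -14.817], TCP at [0.263, -0.567, 0.21] pointing down, gripper open.
Joint ranges: [-179.83, 179.83], [-69.29, 118.12], [-61.27, 80.66], [-181.25, 117.63], [-171.15, -9.14], [-177.46, 177.46]. Speed limits (degrees/s): [159.86, 159.86, 180, 180, 180, 180].

INTERFACE

Orientations are given as a 3x3 rotation matrix whose columns are the frame's x, y, z axes.
In Python, from station import r gives the robot as it stands. The module is installed in compiled form; this text tells all that it offers.
- The arm moves only by the tool move_arm, never from a script. Its argument "increments" is one flat list of numbers, 7 for each row, row after row: the turn, a rotation vector about the tool's x, y, z in degrees, then the shift along the tool's x, y, z in m, then the finger opening in m, from 0 to 0.087. A call has 1 to 12 rows; each row is the pose to reach, as a shift and turn from the pose commanded when the call began, along the tool's axes at that moment; what a row does not reach only later rows make up. A row lasts 1/12 s, in which the tool goes at most 41.7 mm and 7.16 degrees, less where a joint would pass 70% of its speed; a pose out of reach is approached as far as the arm can. A call with a gripper value outside its range is refused whole. The fingers move at their own pace and stop on an object; the grip force is fixed at half the most. Time passes only in rows, so rows that repeat a pose let the fingers close. It gives the time, the measured TCP pose, the force and the opening at its end, in the units of the state.
- r.sense(): the state, without advancing time (a new reading comes with each control period).
- r.capture(name): name is "scene" or "top" or "wrist"; returns the picture (420x560x3 uint8, red, green, blue); there is no depth.
- r.calibration(name): a dict with "fx", "fy", "cx", "cy" (pixels), "rvec" (rotation vector, rad) and "tvec" (3), from world to camera coordinates, as OpenCV has them; the wrist camera has in their place "tool_from_camera" (4x4, takes a point from camera to tool coordinates, whose origin is the TCP and whose axes are the tool frame's). Camera axes: x right, y down, z forward; pixel columns grow to the right and rows downward; lengths in m; the calibration is good to about 2 mm. A picture is of the moment at which its call begins: read the wrist's pose just before it. calibration takes no time and is no camera call.
- r.finish_job(): hands the job in, once; it reports no verdict.
The state is a dict: "time_s": time; "joints": joint angles; "joint_velocities": joint speeds; "effort": joint torques, N m; "tcp_pos": TCP position; "ee_rot": TCP orientation; "wrist_force": force on the tool from outside, world axes, zero at the start; "moment": the same for the moment, N m; "gripper_width": opening from 0.0 (shut) to 1.0 (fully open).
Only numpy, scipy, OpenCV 4.12 (cv2) and the standard library are available. Lean on these libraries where they do the work, as an engineer would, in place of code of your own. Each camera call takes 0.05 s, during which the arm holds its last target.

## Working session

There is one attempt and no reset: what is moved stays moved. The work goes in short steps, Python scripts to look and compute and a tool call to move; the robot and the scene stay as the last step left them, time stands still between calls to the robot, and variables do not carry over. Pictures are saved under pics/ and viewed, and the job is handed in when it is done.

Besides the shell and the picture viewer there is one more tool, called as a command line: name --argument value ..., lists and objects as JSON in quotes. move_arm: Moves the arm, as the interface text tells. Its arguments: {"type":"object","properties":{"increments":{"type":"array","items":{"type":"number"}}},"required":["increments"]}

```bash
mkdir -p pics; ls
python3 - <<'E'
from station import r
import cv2,numpy as np
s=r.sense();print(s)
for n in("scene","top","wrist"):
    im=r.capture(n);cv2.imwrite(f"pics/{n}0.png",im[:,:,::-1]);c=r.calibration(n);print(n,c)
E
```

```text
pics
{'time_s': 0.0, 'joints': array([-5.03284004e+01,  2.20895790e+01,  3.80355459e-01, -3.05111181e-02,
       -6.84118253e+01, -1.48164223e+01]), 'joint_velocities': array([-0.07309836, -0.0330392 ,  0.02671538,  0.04083793, -0.05899669,
       -0.0322861 ]), 'effort': array([-1.62549539e-03, -3.90665352e+01,  1.87401026e+01,  4.21983764e+00,
        1.09158049e-02, -1.80742099e-04]), 'tcp_pos': array([ 0.26245825, -0.56652263,  0.20887209]), 'ee_rot': array([[-9.67551311e-04, -4.20146785e-01,  9.07455642e-01],
       [ 1.94224749e-03,  9.07453566e-01,  4.20147895e-01],
       [-9.99997646e-01,  2.16901809e-03, -6.19788468e-05]]), 'wrist_force': array([-0.98813031, -0.82438494,  0.34424464]), 'moment': array([ 0.04648154, -0.01540182, -0.03071039]), 'gripper_width': 0.9983725426502714}
scene {'fx': 514.7773269314979, 'fy': 514.7773269314979, 'cx': 281.29561362420066, 'cy': 212.88741000111793, 'rvec': array([ 1.89419437, -0.64742097,  0.44939686]), 'tvec': array([-0.62390666,  0.15267361,  0.83106017])}
top {'fx': 389.35819551420184, 'fy': 389.35819551420184, 'cx': 271.19877067570235, 'cy': 207.97314236995064, 'rvec': array([ 2.16223318, -2.1574724 ,  0.04180672]), 'tvec': array([-0.21896167,  0.59028877,  0.86478965])}
wrist {'fx': 317.799421455754, 'fy': 317.799421455754, 'cx': 275.2320227192024, 'cy': 214.82806795979573, 'tool_from_camera': array([[-1.86213581e-03, -2.81156529e-01,  9.59660116e-01,
        -1.75003982e-01],
       [ 9.99996897e-01, -2.11171867e-03,  1.32172476e-03,
         8.36913598e-04],
       [ 1.65492064e-03,  9.59659599e-01,  2.81159589e-01,
        -7.73978443e-02],
       [ 0.00000000e+00,  0.00000000e+00,  0.00000000e+00,
         1.00000000e+00]])}
```

View pics/scene0.png

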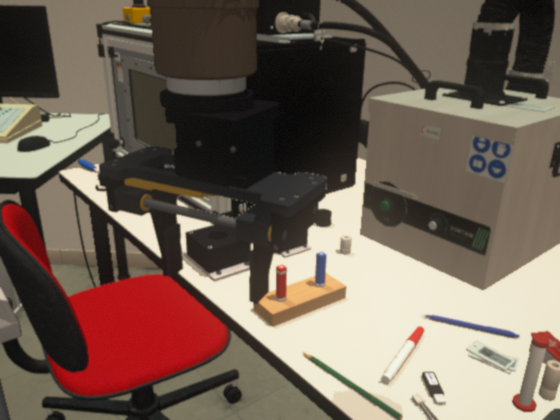

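View pics/top0.png

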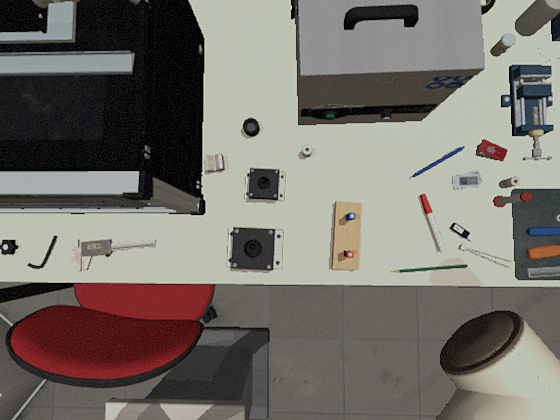

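View pics/wrist0.png

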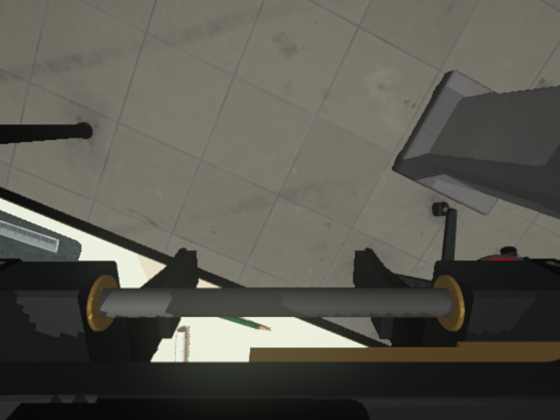

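```bash
cat > h.py <<'E'
from station import r
import cv2,numpy as np
def KRt(n):
    c=r.calibration(n);K=np.array([[c['fx'],0,c['cx']],[0,c['fy'],c['cy']],[0,0,1.]])
    if n=='wrist':
        s=r.sense();T=np.eye(4);T[:3,:3]=s['ee_rot'];T[:3,3]=s['tcp_pos'];M=np.linalg.inv(T@c['tool_from_camera'])
        return K,M[:3,:3],M[:3,3]
    return K,cv2.Rodrigues(c['rvec'])[0],c['tvec']
def ray(n,uv,P=None):
    K,R,t=P or KRt(n);o=-R.T@t;d=R.T@np.linalg.inv(K)@np.array([uv[0],uv[1],1.]);return o,d
def plane(n,uv,z,P=None):
    o,d=ray(n,uv,P);return o+d*(z-o[2])/d[2]
def proj(n,p,P=None):
    K,R,t=P or KRt(n);q=K@(R@np.asarray(p,float)+t);return q[:2]/q[2]
E
python3 - <<'E'
from h import *
np.set_printoptions(precision=4,suppress=True)
im=cv2.imread('pics/top0.png')
print('tcp',proj('top',r.sense()['tcp_pos']),'base',proj('top',[0,0,0]), 'cam',ray('top',(0,0))[0])
hsv=cv2.cvtColor(im,cv2.COLOR_BGR2HSV)
for nm,uv,z in [('blue',(349,216),.083),('red',(348,254),.083),('bigjig',(253,248),.056),('smalljig',(264,184),.056),('rack tl',(336,202),.024),('rack br',(359,269),.024),('rack bl',(333,269),.024),('rack tr',(361,202),.024),('samp',(306,153),.034),('vb',(215,162),.03)]:
    print(nm,plane('top',uv,z))
c=im[130:290,190:380];cv2.imwrite('pics/c1.png',cv2.resize(c,None,fx=4,fy=3.75,interpolation=cv2.INTER_CUBIC)[:600,:800])
s=cv2.imread('pics/scene0.png')[200:330,150:360];cv2.imwrite('pics/c2.png',cv2.resize(s,None,fx=3.8,fy=3.8,interpolation=cv2.INTER_CUBIC))
E
```

```text
tcp [473.3563 393.7956] base [172.6147 473.7416] cam [ 0.5195 -0.2549  0.8997]
blue [ 0.5689 -0.3828  0.083 ]
red [ 0.4901 -0.3798  0.083 ]
bigjig [ 0.501  -0.1802  0.056 ]
smalljig [ 0.6404 -0.2032  0.056 ]
rack tl [ 0.6039 -0.3634  0.024 ]
rack br [ 0.4552 -0.4125  0.024 ]
rack bl [ 0.4548 -0.3554  0.024 ]
rack tr [ 0.6039 -0.4191  0.024 ]
samp [ 0.7137 -0.2962  0.034 ]
vb [ 0.6949 -0.0895  0.03  ]
```

View pics/c1.png

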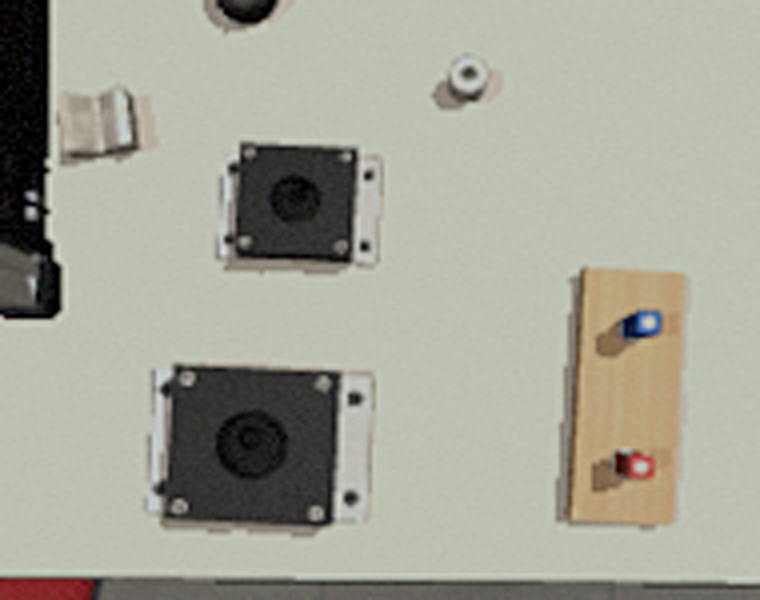

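View pics/c2.png

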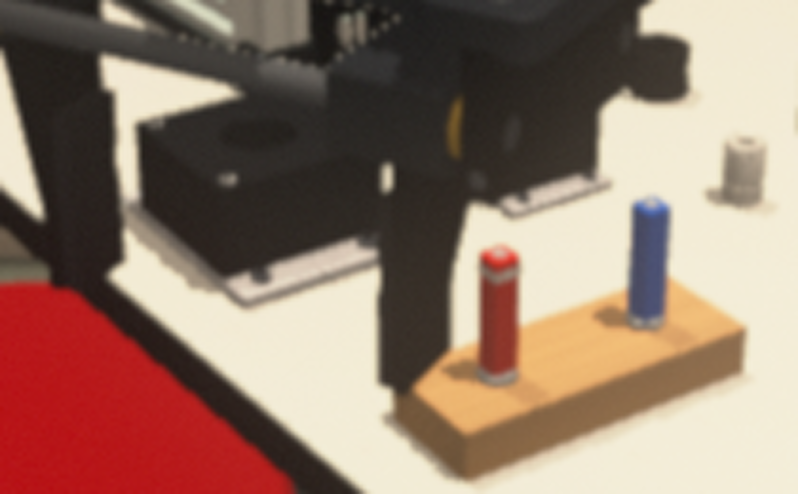

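Run:
```python
from h import *
np.set_printoptions(precision=4,suppress=True)
im=cv2.imread('pics/top0.png');hsv=cv2.cvtColor(im,cv2.COLOR_BGR2HSV)
def comp(mask,box):
    m=np.zeros_like(mask);x0,y0,x1,y1=box;m[y0:y1,x0:x1]=mask[y0:y1,x0:x1]
    n,l,st,ce=cv2.connectedComponentsWithStats(m);k=1+np.argmax(st[1:,4]);return (l==k).astype(np.uint8)
wood=((hsv[...,0]>8)&(hsv[...,0]<25)&(hsv[...,1]>70)&(hsv[...,2]>100)).astype(np.uint8)
m=comp(wood,(320,190,375,280));c=max(cv2.findContours(m,0,2)[0],key=cv2.contourArea)
P=np.array([plane('top',p[0],.024)[:2] for p in c],np.float32)
print('rack',cv2.minAreaRect(P))
for nm,b in(('big',(225,222,276,272)),('small',(244,164,282,200))):
    m=comp((hsv[...,2]<85).astype(np.uint8),b);c=max(cv2.findContours(m,0,2)[0],key=cv2.contourArea)
    P=np.array([plane('top',p[0],.056)[:2] for p in c],np.float32);print(nm,cv2.minAreaRect(P))
blue=((hsv[...,0]>100)&(hsv[...,0]<130)&(hsv[...,1]>110)).astype(np.uint8)
m=comp(blue,(335,205,365,228));ys,xs=np.nonzero(m);print('blue',xs.min(),xs.max(),ys.min(),ys.max())
c=im[195:280,325:370];cv2.imwrite('pics/c3.png',cv2.resize(c,None,fx=7,fy=7,interpolation=cv2.INTER_CUBIC))
c=im[220:275,225:285].astype(float);c=np.clip(c*2.5,0,255).astype(np.uint8);cv2.imwrite('pics/c4.png',cv2.resize(c,None,fx=10,fy=10,interpolation=cv2.INTER_CUBIC))
```

```text
rack ((0.5292905569076538, -0.3853261172771454), (0.05708890035748482, 0.14902517199516296), 86.56645965576172)
big ((0.500237762928009, -0.17623507976531982), (0.09561872482299805, 0.08786904811859131), 87.58102416992188)
small ((0.6414340734481812, -0.19913464784622192), (0.06901881843805313, 0.06653636693954468), 86.94943237304688)
blue 346 354 213 219
```

View pics/c3.png

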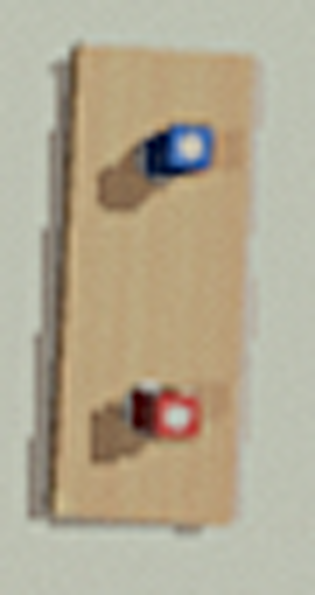

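View pics/c4.png

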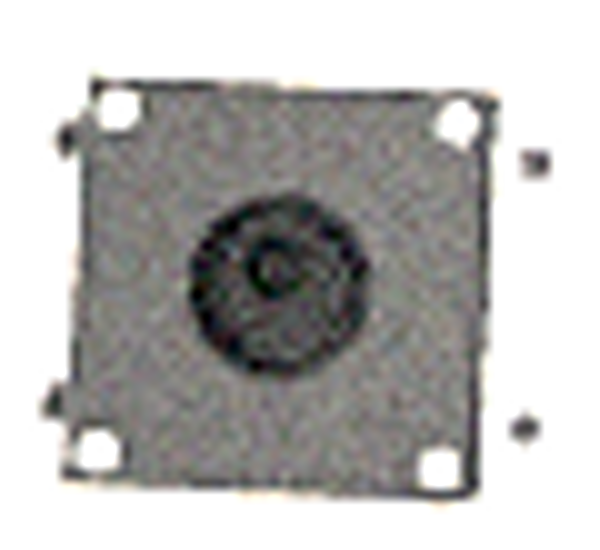

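```bash
cat >> h.py <<'E'
def tri(obs):
    A=np.zeros((3,3));b=np.zeros(3)
    for n,uv in obs:
        o,d=ray(n,uv);d=d/np.linalg.norm(d);M=np.eye(3)-np.outer(d,d);A+=M;b+=M@o
    return np.linalg.solve(A,b)
def goal(p,yaw):  # yaw of tool y axis, tool x down -> rotvec(deg), shift in tool frame
    from scipy.spatial.transform import Rotation as Ro
    s=r.sense();R=s['ee_rot'];y=np.radians(yaw)
    Y=np.array([np.cos(y),np.sin(y),0]);X=np.array([0,0,-1.]);Z=np.cross(X,Y);G=np.stack([X,Y,Z],1)
    return Ro.from_matrix(R.T@G).as_rotvec(degrees=True).round(2),(R.T@(np.asarray(p)-s['tcp_pos'])).round(4)
E
python3 - <<'E'
from h import *
np.set_printoptions(precision=4,suppress=True)
# pin tops: top c3 white dots; scene c2 crop /3.8 + (150,200)
for nm,t,s in(('blue',(325+192/7,195+147/7),(150+652/3.8,200+204/3.8)),('red',(325+178/7,195+415/7),(150+499/3.8,200+252/3.8))):
    print(nm,t,s,tri([('top',t),('scene',s)]),plane('top',t,.083),plane('scene',s,.083))
w=(225+27.9,220+28.7);h=(225+27.6,220+26.9)
print('well rim',plane('top',w,.056),'hole',plane('top',h,.038))
j=plane('top',w,.056);print(proj('top',[j[0],j[1],.038]))
print(goal([.5692+.07,-.3877-.004,.13],86.6))
E
```

```text
blue (352.42857142857144, 216.0) (321.57894736842104, 253.68421052631578) [ 0.5692 -0.39    0.0839] [ 0.5689 -0.3899  0.083 ] [ 0.5709 -0.389   0.083 ]
red (350.42857142857144, 254.28571428571428) (281.3157894736842, 266.3157894736842) [ 0.4897 -0.3846  0.0843] [ 0.4896 -0.3848  0.083 ] [ 0.4912 -0.3828  0.083 ]
well rim [ 0.4994 -0.18    0.056 ] hole [ 0.503  -0.1777  0.038 ]
[253.6232 248.5084]
(array([28.25, -0.03, -0.09]), array([0.0791, 0.0004, 0.4154]))
```

move_arm --increments '[28.2, 0, 0, 0.079, 0, 0.415, 0.06, 28.2, 0, 0, 0.079, 0, 0.415, 0.06, 28.2, 0, 0, 0.079, 0, 0.415, 0.06, 28.2, 0, 0, 0.079, 0, 0.415, 0.06, 28.2, 0, 0, 0.079, 0, 0.415, 0.06, 28.2, 0, 0, 0.079, 0, 0.415, 0.06, 28.2, 0, 0, 0.079, 0, 0.415, 0.06, 28.2, 0, 0, 0.079, 0, 0.415, 0.06, 28.2, 0, 0, 0.079, 0, 0.415, 0.06, 28.2, 0, 0, 0.079, 0, 0.415, 0.06, 28.2, 0, 0, 0.079, 0, 0.415, 0.06, 28.2, 0, 0, 0.079, 0, 0.415, 0.06]'

```text
time_s: 1.15
tcp_pos: [0.6413, -0.39, 0.128]
ee_rot: [[-0.003, 0.055, 0.999], [0.002, 0.999, -0.055], [-1.0, 0.001, -0.003]]
wrist_force: [-0.4, -0.6, 0.2]
gripper_width: 0.687
```

Run:
```python
from h import *
np.set_printoptions(precision=4,suppress=True)
s=r.sense();print(s['time_s'],s['tcp_pos'],s['ee_rot'],s['wrist_force'])
im=r.capture('wrist')[:,:,::-1];cv2.imwrite('pics/w1.png',im)
print(proj('wrist',[.5692,-.389,.083]))
```

```text
1.15 [ 0.6413 -0.39    0.128 ] [[-0.0028  0.0545  0.9985]
 [ 0.0016  0.9985 -0.0545]
 [-1.      0.0014 -0.0029]] [-0.3954 -0.5741  0.1894]
[271.2144 133.282 ]
```

View pics/w1.png

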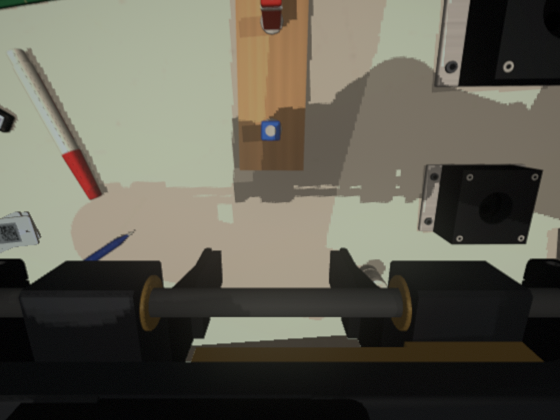

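Run:
```python
from h import *
np.set_printoptions(precision=4,suppress=True)
im=cv2.imread('pics/w1.png');c=im[100:180,225:315]
cv2.imwrite('pics/c5.png',cv2.resize(c,None,fx=8,fy=7.5,interpolation=cv2.INTER_CUBIC))
hsv=cv2.cvtColor(im,cv2.COLOR_BGR2HSV)
m=((hsv[...,0]>100)&(hsv[...,0]<130)&(hsv[...,1]>100)).astype(np.uint8);m[:,:240]=0;m[:,300:]=0;m[:100]=0;m[170:]=0
cn=max(cv2.findContours(m,0,2)[0],key=cv2.contourArea);print(cv2.minAreaRect(cn),cv2.boundingRect(cn))
for uv in((270.5,130.5),cv2.minAreaRect(cn)[0]):print(plane('wrist',uv,.083))
for nm,uv in(('rackcorners',(233,170)),('',(304,170))):print(plane('wrist',uv,.024))
```

```text
((270.0, 130.0), (18.0, 18.0), 90.0) (261, 121, 19, 19)
[ 0.5674 -0.3894  0.083 ]
[ 0.567  -0.3897  0.083 ]
[ 0.6003 -0.4253  0.024 ]
[ 0.604  -0.3628  0.024 ]
```

View pics/c5.png

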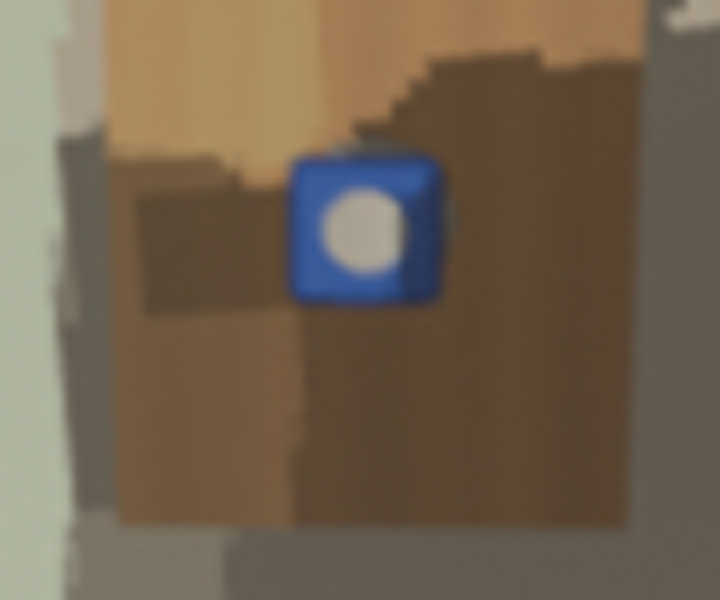

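move_arm --increments '[0, 0, 0, 0, -0.0015, -0.035, 0.05, 0, 0, 0, 0, -0.003, -0.07, 0.05, 0, 0, 0, 0, -0.0033, -0.073, 0.05, 0, 0, 0, 0.02, -0.0033, -0.073, 0.05, 0, 0, 0, 0.045, -0.0033, -0.073, 0.05, 0, 0, 0, 0.071, -0.0033, -0.073, 0.05, 0, 0, 0, 0.071, -0.0033, -0.073, 0.05]'

```text
time_s: 1.78
tcp_pos: [0.5612, -0.3908, 0.055]
ee_rot: [[-0.009, 0.062, 0.998], [0.005, 0.998, -0.062], [-1.0, 0.005, -0.009]]
wrist_force: [-1.2, 0.7, -0.8]
gripper_width: 0.573
```

Run:
```python
from h import *
np.set_printoptions(precision=4,suppress=True)
s=r.sense();print(s['time_s'],s['tcp_pos'],s['wrist_force'],s['gripper_width'])
im=r.capture('scene')[:,:,::-1];cv2.imwrite('pics/s2.png',cv2.resize(im[150:350,150:400],None,fx=3,fy=3))
```

```text
1.7833 [ 0.5612 -0.3908  0.055 ] [-1.233   0.7189 -0.8392] 0.5733532220570633
```

View pics/s2.png

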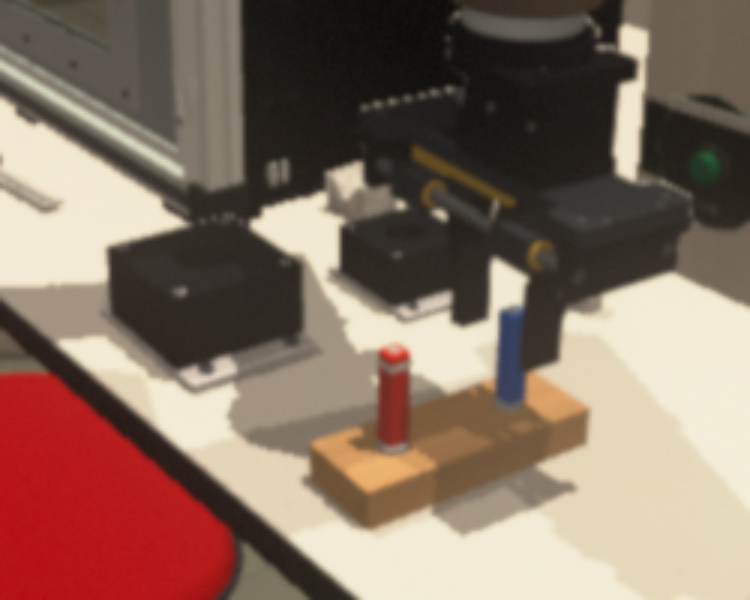

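move_arm --increments '[0, 0, 0, 0, 0, 0, 0.05, 0, 0, 0, 0, 0, 0, 0.05]'

```text
time_s: 2.0
tcp_pos: [0.567, -0.3929, 0.0624]
ee_rot: [[0.003, 0.059, 0.998], [-0.002, 0.998, -0.059], [-1.0, -0.002, 0.003]]
wrist_force: [-0.4, -0.5, 1.0]
gripper_width: 0.576
```

Run:
```python
from h import *
np.set_printoptions(precision=4,suppress=True)
s=r.sense();print(s['time_s'],s['tcp_pos'],s['ee_rot'],s['wrist_force'],s['gripper_width'])
print(goal([.568,-.3893,.057],86.6))
```

```text
2.0 [ 0.567  -0.3929  0.0624] [[ 0.0033  0.0586  0.9983]
 [-0.0021  0.9983 -0.0586]
 [-1.     -0.0019  0.0034]] [-0.4358 -0.5351  0.9922] 0.5757859967830035
(array([0.04, 0.19, 0.11]), array([0.0054, 0.0037, 0.0007]))
```

move_arm --increments '[0, 0, 0, 0.003, 0.003, 0.001, 0.05, 0, 0, 0, 0.003, 0.003, 0.001, 0.05, 0, 0, 0, 0.003, 0.003, 0.001, 0.0, 0, 0, 0, 0.003, 0.003, 0.001, 0.0, 0, 0, 0, 0.003, 0.003, 0.001, 0.0, 0, 0, 0, 0.003, 0.003, 0.001, 0.0, 0, 0, 0, 0.003, 0.003, 0.001, 0.0, 0, 0, 0, 0.003, 0.003, 0.001, 0.0, 0, 0, 0, 0.003, 0.003, 0.001, 0.0]'

```text
time_s: 2.75
tcp_pos: [0.5674, -0.3887, 0.0569]
ee_rot: [[-0.0, 0.058, 0.998], [0.0, 0.998, -0.058], [-1.0, 0.0, -0.0]]
wrist_force: [-0.2, 0.3, -1.1]
gripper_width: 0.147
```

Run:
```python
from h import *
np.set_printoptions(precision=4,suppress=True)
s=r.sense();print(s['time_s'],s['tcp_pos'],s['ee_rot'],s['wrist_force'],s['moment'],s['gripper_width'],s['gripper_width']*.087)
```

```text
2.75 [ 0.5674 -0.3887  0.0569] [[-0.0001  0.0583  0.9983]
 [ 0.      0.9983 -0.0583]
 [-1.      0.     -0.0001]] [-0.2395  0.2711 -1.0767] [0.0644 0.019  0.0072] 0.14736617373603214 0.012820857115034796
```

move_arm --increments '[0, 0, 0, -0.01, 0, 0, 0, 0, 0, 0, -0.035, 0, 0, 0, 0, 0, 0, -0.06, 0, 0, 0, 0, 0, 0, -0.08, 0, 0, 0, 0, 0, 0, -0.08, 0.03, 0.003, 0, 0, 0, 0, -0.08, 0.07, 0.006, 0, 0, 0, 0, -0.08, 0.11, 0.008, 0, 0, 0, 0, -0.08, 0.15, 0.01, 0, 0, 0, 0, -0.08, 0.185, 0.011, 0, 0, 0, 0, -0.08, 0.205, 0.011, 0, 0, 0, 0, -0.08, 0.205, 0.011, 0, 0, 0, 0, -0.08, 0.205, 0.011, 0]'

```text
time_s: 3.75
tcp_pos: [0.5907, -0.1836, 0.1379]
ee_rot: [[0.001, 0.056, 0.998], [-0.0, 0.998, -0.056], [-1.0, -0.0, 0.001]]
wrist_force: [1.2, -0.7, -0.5]
gripper_width: 0.152
```

move_arm --increments '[0, 0, 0, 0, 0, 0, 0, 0, 0, 0, 0, 0, 0, 0, 0, 0, 0, 0, 0, 0, 0]'

```text
time_s: 4.0
tcp_pos: [0.5901, -0.1859, 0.1369]
ee_rot: [[-0.0, 0.06, 0.998], [-0.0, 0.998, -0.06], [-1.0, -0.0, -0.0]]
wrist_force: [-0.4, -0.4, -0.4]
gripper_width: 0.144
```

Run:
```python
from h import *
np.set_printoptions(precision=4,suppress=True)
s=r.sense();print(s['time_s'],s['tcp_pos'],s['ee_rot'],s['wrist_force'],s['gripper_width'])
P=KRt('wrist');np.savez('w2.npz',K=P[0],R=P[1],t=P[2])
im=r.capture('wrist')[:,:,::-1];cv2.imwrite('pics/w2.png',im)
u=proj('wrist',[.5,-.18,.056],P).astype(int);print(u)
c=im[max(0,u[1]-75):u[1]+75,u[0]-90:u[0]+90].astype(float)*2.5
cv2.imwrite('pics/c6.png',cv2.resize(np.clip(c,0,255).astype(np.uint8),None,fx=4,fy=4,interpolation=cv2.INTER_CUBIC))
im=r.capture('scene')[:,:,::-1];cv2.imwrite('pics/s3.png',cv2.resize(im[150:350,150:400],None,fx=3,fy=3))
```

```text
4.0 [ 0.5901 -0.1859  0.1369] [[-0.0001  0.0601  0.9982]
 [-0.0001  0.9982 -0.0601]
 [-1.     -0.0001 -0.0001]] [-0.3534 -0.3654 -0.4084] 0.14441404217600637
[274 104]
```

View pics/w2.png

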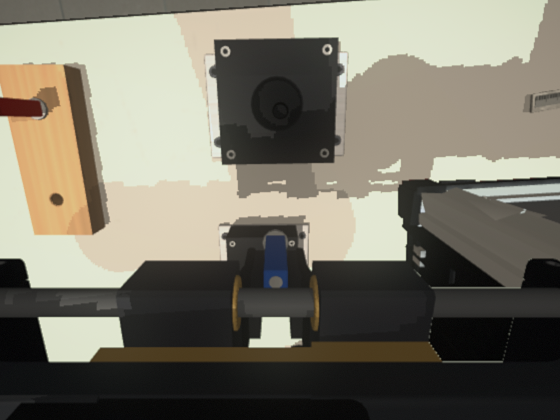

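View pics/c6.png

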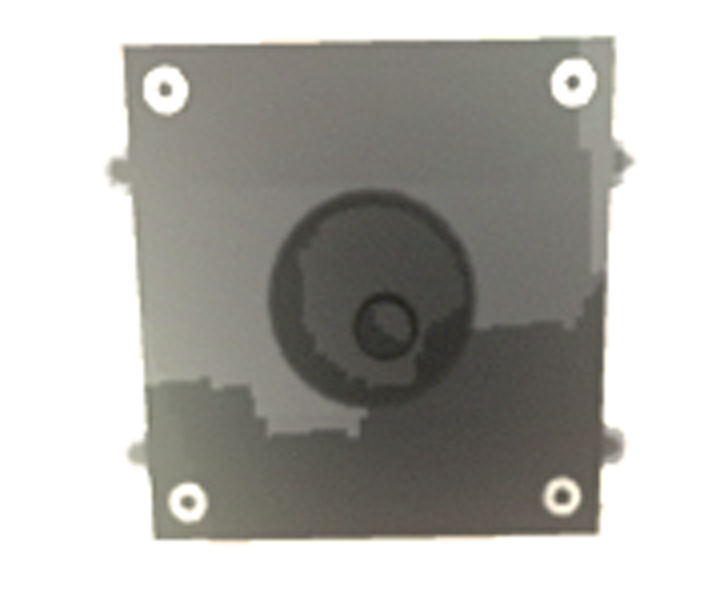

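View pics/s3.png

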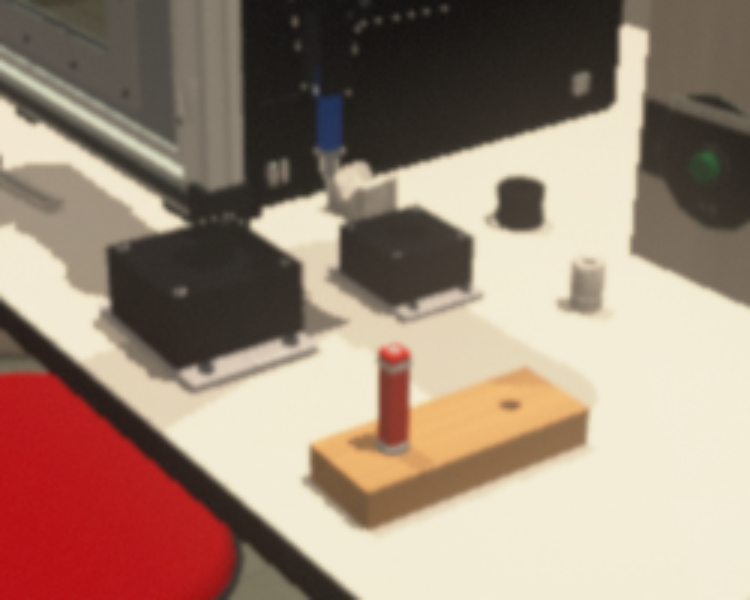

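Run:
```python
from h import *
np.set_printoptions(precision=4,suppress=True)
z=np.load('w2.npz');P=(z['K'],z['R'],z['t'])
o=np.array([184,29.])
C=lambda u,v:o+(np.array([u,v])+.5)/4-.5
# top corners
cs=[C(*p) for p in((124,45),(613,38),(600,533),(155,540))]
pc=np.array([plane('wrist',p,.056,P) for p in cs]);print(pc,pc.mean(0));print(np.linalg.norm(pc-np.roll(pc,1,0),axis=1))
w=plane('wrist',C(372,298),.056,P);print('well',w, 'diam', plane('wrist',C(269,298),.056,P)-plane('wrist',C(475,298),.056,P))
print('hole',plane('wrist',C(385.5,326),.038,P),'d',plane('wrist',C(353,326),.038,P)-plane('wrist',C(419,326),.038,P))
T=r.sense();R=T['ee_rot'];t=T['tcp_pos'];print('tip proj',proj('wrist',t+R@[.049,0,0],P),'top proj',proj('wrist',t+R@[-.026,0,0],P))
im=cv2.imread('pics/w2.png');c=im[215:305,230:320].astype(float)*1.5
cv2.imwrite('pics/c7.png',cv2.resize(np.clip(c,0,255).astype(np.uint8),None,fx=6,fy=6,interpolation=cv2.INTER_CUBIC))
```

```text
[[ 0.4529 -0.2204  0.056 ]
 [ 0.4573 -0.1322  0.056 ]
 [ 0.546  -0.1354  0.056 ]
 [ 0.5419 -0.2244  0.056 ]] [ 0.4995 -0.1781  0.056 ]
[0.089  0.0883 0.0888 0.0891]
well [ 0.4988 -0.1783  0.056 ] diam [-0.0024 -0.0391  0.    ]
hole [ 0.5034 -0.1757  0.038 ] d [-0.0008 -0.0135  0.    ]
tip proj [274.2274 230.6608] top proj [273.9364 278.1105]
```

View pics/c7.png

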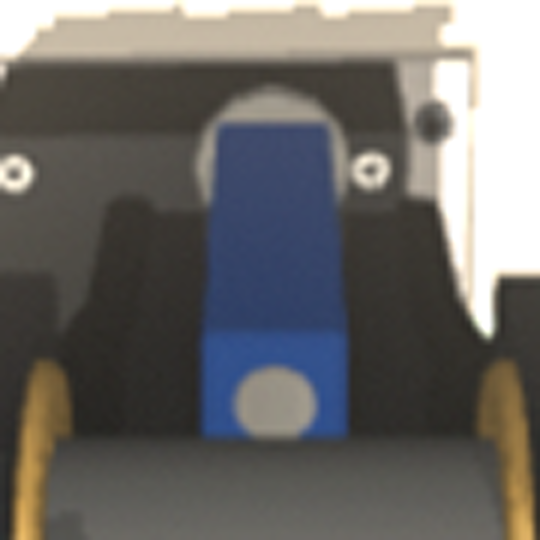

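move_arm --increments '[0, 0, 0, 0, 0.001, -0.02, 0, 0, 0, 0, 0, 0.002, -0.05, 0, 0, 0, 0, 0, 0.004, -0.075, 0, 0, 0, 0, 0, 0.0043, -0.0885, 0, 0, 0, 0, 0, 0.0043, -0.0885, 0, 0, 0, 0, 0, 0.0043, -0.0885, 0, 0, 0, 0, 0.01, 0.0043, -0.0885, 0, 0, 0, 0, 0.02, 0.0043, -0.0885, 0, 0, 0, 0, 0.03, 0.0043, -0.0885, 0, 0, 0, 0, 0.035, 0.0043, -0.0885, 0, 0, 0, 0, 0.035, 0.0043, -0.0885, 0, 0, 0, 0, 0.035, 0.0043, -0.0885, 0]'

```text
time_s: 5.1
tcp_pos: [0.5021, -0.1753, 0.101]
ee_rot: [[-0.002, 0.058, 0.998], [-0.0, 0.998, -0.058], [-1.0, -0.0, -0.002]]
wrist_force: [0.7, -0.3, 0.1]
gripper_width: 0.146
```

move_arm --increments '[0, 0, 0, 0, 0, 0, 0, 0, 0, 0, 0, 0, 0, 0, 0, 0, 0, 0, 0, 0, 0]'

```text
time_s: 5.35
tcp_pos: [0.5026, -0.1753, 0.1024]
ee_rot: [[0.001, 0.058, 0.998], [-0.0, 0.998, -0.058], [-1.0, -0.0, 0.001]]
wrist_force: [0.8, -0.6, -0.7]
gripper_width: 0.145
```

Run:
```python
from h import *
np.set_printoptions(precision=4,suppress=True)
s=r.sense();print(s['time_s'],s['tcp_pos'],s['ee_rot'],s['wrist_force'],s['moment'])
im=r.capture('scene')[:,:,::-1];cv2.imwrite('pics/s4.png',cv2.resize(im[180:300,160:320],None,fx=5,fy=5))
im=r.capture('top')[:,:,::-1];cv2.imwrite('pics/t4.png',cv2.resize(im[200:300,200:320],None,fx=6,fy=6))
```

```text
5.35 [ 0.5026 -0.1753  0.1024] [[ 0.001   0.0583  0.9983]
 [-0.0001  0.9983 -0.0583]
 [-1.     -0.      0.001 ]] [ 0.8176 -0.6303 -0.6877] [-0.0053  0.0035  0.0006]
```

View pics/s4.png

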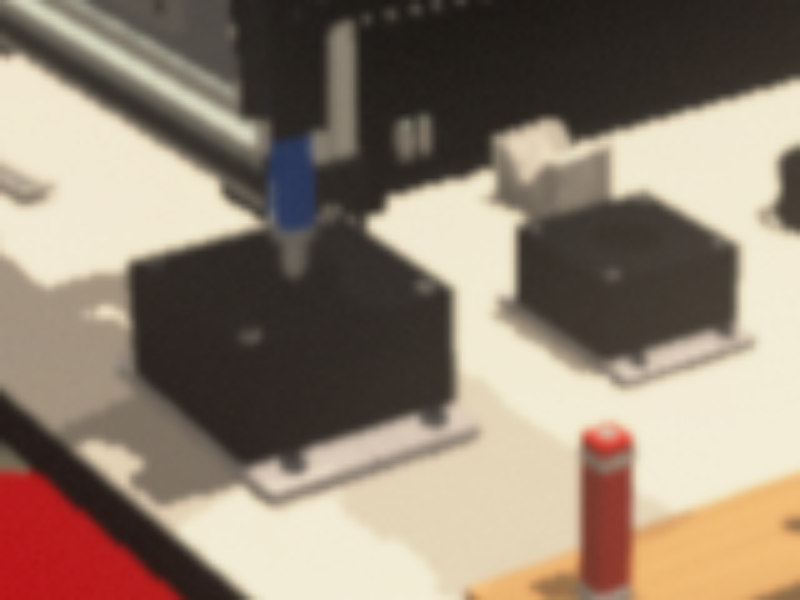

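move_arm --increments '[0, 0, 0, 0.003, 0, 0, 0, 0, 0, 0, 0.006, 0, 0, 0, 0, 0, 0, 0.009, 0, 0, 0, 0, 0, 0, 0.011, 0, 0, 0, 0, 0, 0, 0.013, 0, 0, 0, 0, 0, 0, 0.015, 0, 0, 0, 0, 0, 0, 0.016, 0, 0, 0, 0, 0, 0, 0.017, 0, 0, 0, 0, 0, 0, 0.018, 0, 0, 0, 0, 0, 0, 0.018, 0, 0, 0, 0, 0, 0, 0.018, 0, 0, 0]'

```text
time_s: 6.37
tcp_pos: [0.5022, -0.1753, 0.084]
ee_rot: [[0.0, 0.058, 0.998], [-0.0, 0.998, -0.058], [-1.0, -0.0, 0.0]]
wrist_force: [0.4, -0.9, -0.6]
gripper_width: 0.143
```

```bash
cat > st.py <<'E'
from h import *
np.set_printoptions(precision=4,suppress=True)
s=r.sense();print(s['time_s'],s['tcp_pos'],'tipz',round(s['tcp_pos'][2]-.0489,4),'x',s['ee_rot'][:,0],'F',s['wrist_force'],'M',s['moment'],s['gripper_width'])
E
python3 st.py
```

```text
6.3667 [ 0.5022 -0.1753  0.084 ] tipz 0.0351 x [ 0. -0. -1.] F [ 0.3731 -0.8501 -0.5531] M [-0.0783  0.0607  0.0155] 0.14306749502922342
```

move_arm --increments '[0, 0, 0, 0.001, 0, 0, 0, 0, 0, 0, 0.002, 0, 0, 0, 0, 0, 0, 0.003, 0, 0, 0, 0, 0, 0, 0.003, 0, 0, 0, 0, 0, 0, 0.003, 0, 0, 0]'

```text
time_s: 6.78
tcp_pos: [0.5021, -0.1754, 0.0808]
ee_rot: [[-0.0, 0.058, 0.998], [-0.0, 0.998, -0.058], [-1.0, -0.0, -0.0]]
wrist_force: [0.8, -1.5, -0.8]
gripper_width: 0.145
```

```bash
python3 st.py
```

```text
6.7833 [ 0.5021 -0.1754  0.0808] tipz 0.0319 x [-0.0003 -0.0001 -1.    ] F [ 0.7882 -1.4541 -0.8381] M [-0.3814  0.066   0.0418] 0.14518443892925276
```

move_arm --increments '[0, 0, 0, 0, -0.0005, 0, 0, 0, 0, 0, 0, -0.001, 0, 0, 0, 0, 0, 0, -0.001, 0, 0, 0, 0, 0, 0, -0.001, 0, 0]'

```text
time_s: 7.12
tcp_pos: [0.5022, -0.1762, 0.081]
ee_rot: [[0.0, 0.058, 0.998], [0.0, 0.998, -0.058], [-1.0, 0.0, 0.0]]
wrist_force: [-0.6, -0.0, -0.1]
gripper_width: 0.145
```

```bash
python3 st.py
```

```text
7.1167 [ 0.5022 -0.1762  0.081 ] tipz 0.0321 x [ 0.0002  0.0001 -1.    ] F [-0.5521 -0.0156 -0.1456] M [-0.0307 -0.0022  0.0043] 0.14545815486498773
```

Side load is gone. Continue down gently.

move_arm --increments '[0, 0, 0, 0.001, 0, 0, 0, 0, 0, 0, 0.002, 0, 0, 0, 0, 0, 0, 0.003, 0, 0, 0, 0, 0, 0, 0.004, 0, 0, 0, 0, 0, 0, 0.005, 0, 0, 0, 0, 0, 0, 0.005, 0, 0, 0, 0, 0, 0, 0.005, 0, 0, 0]'

```text
time_s: 7.7
tcp_pos: [0.5021, -0.1763, 0.0759]
ee_rot: [[-0.0, 0.058, 0.998], [-0.0, 0.998, -0.058], [-1.0, -0.0, -0.0]]
wrist_force: [0.1, -0.2, -0.3]
gripper_width: 0.144
```

```bash
python3 st.py
```

```text
7.7 [ 0.5021 -0.1763  0.0759] tipz 0.027 x [-0.0002 -0.     -1.    ] F [ 0.0783 -0.1769 -0.297 ] M [0.0152 0.0162 0.0075] 0.14370701303731948
```

move_arm --increments '[0, 0, 0, 0.001, 0, 0, 0, 0, 0, 0, 0.002, 0, 0, 0, 0, 0, 0, 0.003, 0, 0, 0, 0, 0, 0, 0.004, 0, 0, 0, 0, 0, 0, 0.005, 0, 0, 0, 0, 0, 0, 0.0055, 0, 0, 0, 0, 0, 0, 0.0055, 0, 0, 0, 0, 0, 0, 0.0055, 0, 0, 0]'

```text
time_s: 8.37
tcp_pos: [0.5023, -0.1763, 0.0707]
ee_rot: [[0.0, 0.058, 0.998], [-0.0, 0.998, -0.058], [-1.0, -0.0, 0.0]]
wrist_force: [-1.0, 0.3, 1.2]
gripper_width: 0.143
```

```bash
python3 st.py
```

```text
8.3667 [ 0.5023 -0.1763  0.0707] tipz 0.0218 x [ 0.0002 -0.0001 -1.    ] F [-0.9763  0.3005  1.2184] M [-0.0165  0.0892  0.0151] 0.14340214814045252
```

move_arm --increments '[0, 0, 0, 0.0007, 0, 0, 0, 0, 0, 0, 0.0015, 0, 0, 0, 0, 0, 0, 0.0015, 0, 0, 0, 0, 0, 0, 0.0015, 0, 0, 0]'

```text
time_s: 8.7
tcp_pos: [0.5023, -0.1763, 0.0692]
ee_rot: [[0.0, 0.058, 0.998], [-0.0, 0.998, -0.058], [-1.0, -0.0, 0.0]]
wrist_force: [-0.3, -0.0, 1.9]
gripper_width: 0.141
```

```bash
python3 st.py
```

```text
8.7 [ 0.5023 -0.1763  0.0692] tipz 0.0203 x [ 0.0004 -0.0001 -1.    ] F [-0.2685 -0.0433  1.9438] M [ 0.0512  0.1407 -0.0264] 0.14141318402803035
```

move_arm --increments '[0, 0, 0, 0.0007, 0, 0, 0, 0, 0, 0, 0.0015, 0, 0, 0, 0, 0, 0, 0.0015, 0, 0, 0, 0, 0, 0, 0.0015, 0, 0, 0]'

```text
time_s: 9.03
tcp_pos: [0.5023, -0.1763, 0.0676]
ee_rot: [[0.0, 0.058, 0.998], [-0.0, 0.998, -0.058], [-1.0, -0.0, 0.0]]
wrist_force: [-1.2, -0.4, 3.0]
gripper_width: 0.144
```

```bash
python3 st.py
```

```text
9.0333 [ 0.5023 -0.1763  0.0676] tipz 0.0187 x [ 0.0003 -0.0001 -1.    ] F [-1.2002 -0.3622  3.0207] M [-0.0099  0.1508  0.0172] 0.14440732175504634
```

move_arm --increments '[0, 0, 0, -0.0025, 0, 0, 0, 0, 0, 0, -0.0025, 0, 0, 0, 0, 0, 0, -0.0025, 0, 0, 0, 0, 0, 0, -0.0025, 0, 0, 0.02, 0, 0, 0, -0.0025, 0, 0, 0.04, 0, 0, 0, -0.0025, 0, 0, 0.05, 0, 0, 0, -0.0025, 0, 0, 0.05, 0, 0, 0, -0.0025, 0, 0, 0.05, 0, 0, 0, -0.0025, 0, 0, 0.05]'

```text
time_s: 9.78
tcp_pos: [0.5021, -0.1763, 0.0698]
ee_rot: [[-0.0, 0.058, 0.998], [0.0, 0.998, -0.058], [-1.0, 0.0, -0.0]]
wrist_force: [0.3, 0.4, -0.6]
gripper_width: 0.508
```

```bash
python3 st.py
```

```text
9.7833 [ 0.5021 -0.1763  0.0698] tipz 0.0209 x [-0.0003  0.     -1.    ] F [ 0.3169  0.3907 -0.6459] M [-0.0281 -0.0447  0.012 ] 0.5082062968842528
```

Open and free; rise straight up, then step aside (+x) to look.

move_arm --increments '[0, 0, 0, -0.015, 0, 0, 0.05, 0, 0, 0, -0.04, 0, 0, 0.05, 0, 0, 0, -0.07, 0, 0, 0.05, 0, 0, 0, -0.08, 0, 0, 0.05, 0, 0, 0, -0.08, 0, 0.03, 0.05, 0, 0, 0, -0.08, 0, 0.06, 0.05, 0, 0, 0, -0.08, 0, 0.085, 0.05, 0, 0, 0, -0.08, 0, 0.085, 0.05, 0, 0, 0, -0.08, 0, 0.085, 0.05, 0, 0, 0, -0.08, 0, 0.085, 0.05]'

```text
time_s: 10.62
tcp_pos: [0.5861, -0.1811, 0.1491]
ee_rot: [[-0.002, 0.059, 0.998], [0.0, 0.998, -0.059], [-1.0, 0.0, -0.002]]
wrist_force: [-0.1, 0.6, 0.2]
gripper_width: 0.571
```

```bash
python3 st.py
python3 - <<'E'
from h import *
P=KRt('wrist')
np.set_printoptions(precision=4,suppress=True)
im=r.capture('wrist')[:,:,::-1];cv2.imwrite('pics/w5.png',im)
im=r.capture('scene')[:,:,::-1];cv2.imwrite('pics/s5.png',cv2.resize(im[170:330,160:370],None,fx=3.75,fy=3.75))
im2=r.capture('top')[:,:,::-1];cv2.imwrite('pics/t5.png',cv2.resize(im2[140:290,190:380],None,fx=4,fy=4))
for z in(.022,.097):print(proj('scene',[.5035,-.176,z]),proj('wrist',[.5035,-.176,z],P),proj('top',[.5035,-.176,z]))
E
```

```text
10.6167 [ 0.5861 -0.1811  0.1491] tipz 0.1002 x [-0.0019  0.0005 -1.    ] F [-0.0595  0.6406  0.2337] M [-0.0325 -0.0648  0.0112] 0.5712704645056625
[218.8816 250.1914] [274.1953 116.6107] [252.4972 246.5264]
[217.6069 214.2173] [274.01   114.6044] [249.2274 247.1803]
```

View pics/w5.png

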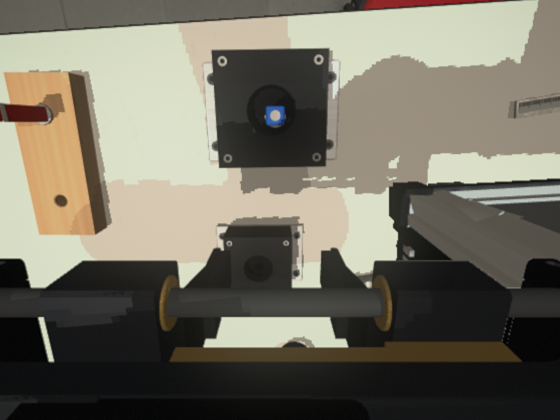

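View pics/s5.png

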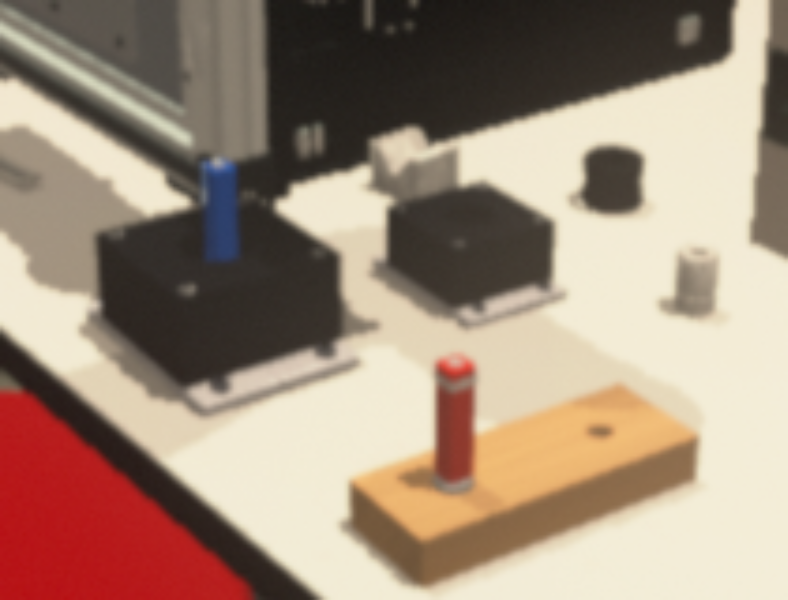

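View pics/t5.png

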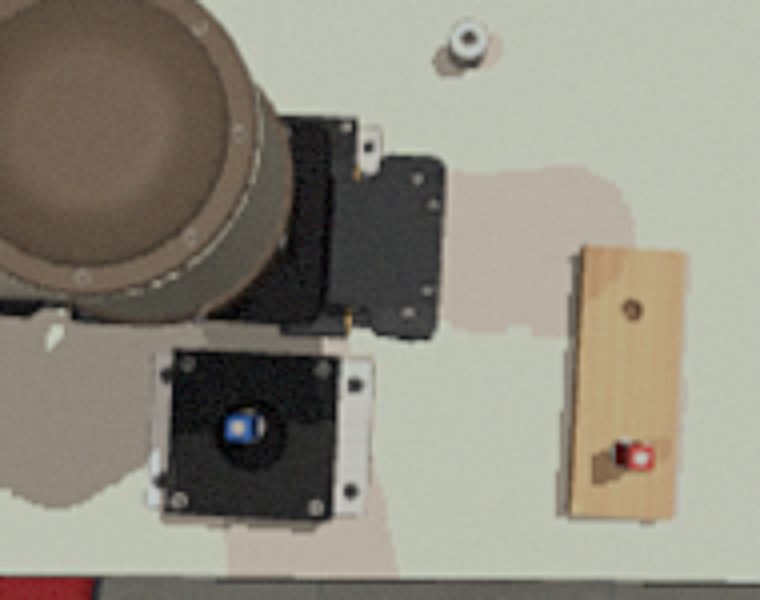

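Run:
```python
from h import *
print(tri([('scene',(218.1,213.5)),('top',(250.2,247.0))]))
print(r.finish_job())
```

```text
[ 0.50369086 -0.17805714  0.09910107]
the job is handed in; nothing more can be done
None
```

The blue pin is home in the larger jig, released and standing upright. I handed the job in at about 11 s of the 51 s allowed; no verdict was reported.

**How the hole was found:** A brightened wrist-camera picture showed a faint ring on the well floor about 5 mm off centre. I went straight to that spot instead of sweeping the whole floor. The tip entered with no upward force, then met about 1.5 N of side load. A 1 mm shift removed that, and the shank slid in freely.

**Seating:** The upward force rose slowly once the tip was about 22 mm above the table, reaching about 3 N at 19 mm. That fits the collar pressing on the sprung floor. I backed off 2.5 mm before opening the gripper. No reading came near 20 N, though force was only read at the end of each move.

**Last checks:**
- **Upright and at height:** In the scene, top and wrist pictures the pin stands where it should, within about 2 pixels of the expected position. Its top triangulates to 99 mm above the table against 97 mm expected, which is within the 2 mm calibration error.
- **Position:** The pin's top measured about 4 to 5 mm from the well centre, inside the 9.5 mm limit.
- **Bystanders:** The red pin, V block and sample look unmoved in the pictures; I did not re-measure them. The arm is clear of everything.
- **Disagreement:** The cameras differed by about 2 mm on the hole and pin positions. I averaged them and let the side load decide the final shift.

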